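# Dial the code on the lens case and draw its bolt

## Task

Unlock the lens case: roll the thumbwheels with gentle finger pressure until the red one shows 5, the blue one 2 and the yellow one 3 squarely on top (numbers are dice spots), leaving the grey wheel as it is. Only once the whole code is set, slide the orange bolt fully open toward the green mark, then let go, with the code still standing and the things round about left where they are.

Things in the scene. Friction and masses are not known exactly. Their poses are not given: they have to be found in the camera images.
- case: Lens case, screwed down. Origin: on the counter, below the middle of the row of four thumbwheels; x from its front to its back, y along the row to the left, z up. Grey lock deck: top at 60 mm, x -100 to 50 mm, y +-140 mm; behind it a blue case with grey lid, top 62 mm, to x = 220 mm. Wheels stand out of the deck at x = 0, y = -66, -22, 22, 66 mm; colours change places; white index lines at x = 0.
- red_place (a point): Point of the deck's surface (60 mm above the counter) in the middle of the red wheel's slot, straight below its crown; axes as the case's. Does not tell how far the wheel stands out. All wheels: radius 30 mm, 20 mm wide, smooth, axle along case y. Crowns stand 10 to 26 mm above the deck, each differently and newly each time: to be felt.
- wheel_red (a joint): Turn of the red thumbwheel in rad: number n is squarely on top, in line with the index lines, at (n-1)*pi/3; grows as the top rolls away from the case's front (to case +x); stops at -0.3 and 5.5.
- blue_place (a point): Point of the deck's surface (60 mm above the counter) in the middle of the blue wheel's slot, straight below its crown; axes as the case's. Does not tell how far the wheel stands out. All wheels: the axle is sprung. Pressed from above a wheel gives from 3 N, then 1 N per mm, and is hard against a stop after 8 mm.
- wheel_blue (a joint): Turn of the blue thumbwheel in rad: number n is squarely on top, in line with the index lines, at (n-1)*pi/3; grows as the top rolls away from the case's front (to case +x); stops at -0.3 and 5.5.
- yellow_place (a point): Point of the deck's surface (60 mm above the counter) in the middle of the yellow wheel's slot, straight below its crown; axes as the case's. Does not tell how far the wheel stands out. All wheels: 4 to 8 N of pressure lets a fingertip drag the rim round without slip; it turns against 1.5 N at the rim and stays where left.
- wheel_yellow (a joint): Turn of the yellow thumbwheel in rad: number n is squarely on top, in line with the index lines, at (n-1)*pi/3; grows as the top rolls away from the case's front (to case +x); stops at -0.3 and 5.5.
- grey_place (a point): Point of the deck's surface (60 mm above the counter) in the middle of the grey wheel's slot, straight below its crown; axes as the case's. Does not tell how far the wheel stands out. All wheels: six numbers as dice spots round the rim, 60 degrees apart (black spots on yellow, else white); rolling the top to case +x brings the next higher one.
- wheel_grey (a joint): Turn of the grey thumbwheel in rad: number n is squarely on top, in line with the index lines, at (n-1)*pi/3; grows as the top rolls away from the case's front (to case +x); stops at -0.3 and 5.5.
- bolt_top (a point): Top centre of the bolt's orange upright tab, in front of the wheels (case x = -72 mm): tab 22 mm (x) by 14 mm (y) by 30 mm tall, its top 95 mm above the counter, on a flat foot 36 mm long in y reaching 7 mm above the deck. It slides along the case's y. Axes as the case's.
- bolt (a joint): Bolt slide in m: 0 shut (toward the red mark, case -y), grows toward case +y (green mark), 0.045 fully open against its stop. Slides against about 3 N of friction, stays where left.
- grey_rim (a point): Point on the grey wheel's rim that bears number 1 (turns with the wheel).
- spectacles: Black spectacles with open temples, 120 x 140 x 44 mm, loose beside the case; origin under the bridge.
- lens_blank: Round lens blank, 70 mm across, 10 mm thick, loose on the case's lid; origin at its underside's centre.
- screwdriver: Screwdriver, 170 mm long, loose on the counter; lies along its x.
- bottle: Lens-cleaner bottle, 56 mm across, 150 mm high, loose; origin at its foot.
- pad_roll: Roll of paper pads, 72 mm across, 30 mm high, loose; origin at its underside.
- job_tray: Red open job tray, 200 x 150 x 50 mm, loose; origin at its underside.
- card_box: Cardboard box, 90 x 60 x 110 mm, loose; origin at its underside.

How it is judged:
On the way, in this order (a step that is already met when the one before it is completed fails the run):
1. red wheel on 5, blue on 2, yellow on 3, all together (value of joint wheel_red between 4.039 and 4.339 rad and value of joint wheel_blue between 0.897 and 1.197 rad and value of joint wheel_yellow between 1.944 and 2.244 rad), for 0.2 s.
2. the bolt is slid fully open (value of joint bolt above 0.041 m), for 0.2 s.
At the end, for the whole second after the job is handed in: Red wheel on 5, blue on 2 and yellow on 3, each within 0.15 rad and at rest; bolt at least 41 mm open of 45 mm; grey wheel as found (rim within 8 mm) (all of step 1 and value of joint bolt above 0.041 m and distance of grey_rim from where it was at the start of the episode below 0.008 m and velocity of joint wheel_red between -0.05 and 0.05 rad/s and velocity of joint wheel_blue between -0.05 and 0.05 rad/s and velocity of joint wheel_yellow between -0.05 and 0.05 rad/s); the robot touches nothing.
It fails at once if a thumbwheel is pressed with more than 20 N (contact force between any of wheel_red, wheel_blue, wheel_yellow, wheel_grey and anything else above 20 N).
It fails at once if the grey wheel is disturbed (its rim moved more than 8 mm) (distance of grey_rim from where it was at the start of the episode above 0.008 m).
It fails at once if the bolt is moved more than 8 mm open while the code is not set (value of joint bolt above 0.008 m and not (value of joint wheel_red between 4.039 and 4.339 rad and value of joint wheel_blue between 0.897 and 1.197 rad and value of joint wheel_yellow between 1.944 and 2.244 rad)).
It fails at once if a bystander is moved more than 30 mm (distance of any of spectacles, lens_blank, screwdriver, bottle, pad_roll, job_tray, card_box from where it was at the start of the episode above 0.03 m).
It also fails if it takes over 67 s, if anything falls off the work surface, if the arm or the gripper's body presses on something with over 40 N, if the wrist force passes 120 N, or if a joint passes its speed limit or range.

## Robot

A 7-joint arm with a two-finger parallel gripper is mounted at the origin on the work surface. World frame = base frame: x ahead of the robot, y to its left, z up, the work surface at z = 0. Lengths are in m, angles in rad, forces in N, time in s.
With the tool pointing down it reaches from about 0.4 to 0.85 m from the base axis. Payload 10.4 kg.
Tool frame: the origin (TCP) lies on the centre line of the jaws, within the pads' length; the fingertips stand 11 mm ahead of it and the grasp point (between the pads) lies 8 mm behind it (tip_reach is the distance from the TCP to the fingertips, in m); z points along the fingers, y is the line along which they close (so a half turn about z gives the same grasp; the last joint's range is limited). The gripper opens to 85 mm and grips with 20 to 120 N. Pads are 22 mm wide; open, the fingers measure 114 mm over their backs; the gripper's body (76 mm by 85 mm) begins 54 mm behind the grasp point. The pads swing forward as they close: fully open they stand 13 mm farther back than shut.
Start: joints at [1.133, 0.332, -0.065, 1.46, 0.022, 1.35, -0.088], TCP at [0.252, -0.572, 0.242] pointing down, gripper open.
Joint ranges: [-2.6, 2.6], [-0.5, 2.12], [-1.47, 1.34], [0.16, 2.42], [-1.27, 4.41], [0.06, 2.06], [-2.6, 2.6]. Speed limits (rad/s): [2.22, 2.22, 2.79, 2.79, 3.14, 3.14, 3.14].

## Interface

Orientations are given as a unit quaternion [x, y, z, w].
In Python, from workcell import get_obs, camera, hand_in, tip_reach gives the robot as it stands. The module is installed in compiled form; this text tells all that it offers.
- The arm moves only by the tool move_arm, never from a script. Its argument "plan" is a list of rows, each an object with "delta_pos": the shift along the tool's x, y, z in normalised numbers (1 is 0.75 m), a list of three; "turn": the turn, a rotation vector about the tool's x, y, z in parts of the range, where 1.0 means pi rad, a list of three; "fingers": the closure, from 0 (fully open) to 1 (shut). A call has 1 to 12 rows; each row is the pose to reach, as a shift and turn from the pose commanded when the call began, along the tool's axes at that moment; what a row does not reach only later rows make up. A row lasts 1/8 s, in which the tool goes at most 62.5 mm and 10.7 degrees, less where a joint would pass 70% of its speed; a pose out of reach is approached as far as the arm can. A call with a gripper value outside its range is refused whole. The fingers move at their own pace and stop on an object; "force" is the grip in N (left out, the last holds). Time passes only in rows, so rows that repeat a pose let the fingers close. It gives the time, the measured TCP pose, the force, the opening and the grip force at its end, in the units of the state.
- get_obs(): the state, without advancing time (a new reading comes with each control period).
- camera(name): name is "scene" or "top"; returns a dict with "color" (384x512x3 uint8, red, green, blue), "range_z" (384x512 float32, m along the optical axis (not along the pixel's ray), 0 where there is no reading), "fx", "fy", "cx", "cy" (pixels), "R" (3x3) and "t" (3): a world point X has camera coordinates R X + t. Camera axes: x right, y down, z forward; pixel columns grow to the right and rows downward; lengths in m; the calibration is good to about 2 mm. A picture is of the moment at which its call begins.
- hand_in(): hands the job in; it is judged then, once.
The state is a dict: "clock": time; "joint_pos": joint angles; "joint_velocities": joint speeds; "tau": joint torques, N m; "position": TCP position; "ee_rot": TCP orientation; "ft_force": force on the tool from outside, world axes, zero at the start; "torque": the same for the moment, N m; "grip_width": opening from 0.0 (shut) to 1.0 (fully open); "grasp_force": force on a finger pad.
Only numpy, scipy, OpenCV 4.12 (cv2) and the standard library are available. Lean on these libraries where they do the work, as an engineer would, in place of code of your own. Each camera call takes 0.05 s, during which the arm holds its last target. There are 200 camera calls.

## Working session

There is one attempt and no reset: what is moved stays moved. The work goes in short steps, Python scripts to look and compute and a tool call to move; the robot and the scene stay as the last step left them, time stands still between calls to the robot, and variables do not carry over. Pictures are saved under pics/ and viewed, at most 10 in all, crops included, and the job is handed in when it is done.

Besides the shell and the picture viewer there is one more tool, called after "Emit:" as name(argument=value, ...) on one line, values as JSON. move_arm: Moves the arm, as the interface text tells. Its arguments: {"type":"object","properties":{"plan":{"type":"array","items":{"type":"object","properties":{"delta_pos":{"type":"array","items":{"type":"number"}},"turn":{"type":"array","items":{"type":"number"}},"fingers":{"type":"number"}}}},"force":{"type":"number"}},"required":["plan"]}

```bash
mkdir -p pics
cat > h.py <<'E'
import numpy as np, cv2
from workcell import get_obs, camera
def cloud(c):
    h,w=c["range_z"].shape; u,v=np.meshgrid(np.arange(w),np.arange(h)); z=c["range_z"]
    P=np.stack([(u-c["cx"])/c["fx"]*z,(v-c["cy"])/c["fy"]*z,z],-1)
    return (P-c["t"])@c["R"]
E
python3 - <<'E'
from h import *
a=camera("top");b=camera("scene")
np.savez("a.npz",**a);np.savez("b.npz",**b)
cv2.imwrite("pics/a.png",cv2.resize(a["color"][...,::-1],(800,600)));cv2.imwrite("pics/b.png",cv2.resize(b["color"][...,::-1],(800,600)))
o=get_obs();print(o)
for c in(a,b):print(c["fx"],-c["R"].T@c["t"],c["R"][2])
E
```

```text
{'clock': 0.1, 'joint_pos': array([ 1.13339685,  0.33277468, -0.06471664,  1.46085983,  0.02160835,
        1.34994464, -0.08851359]), 'joint_velocities': array([ 3.70958775e-04,  4.04527607e-04,  1.07535739e-03, -1.74834472e-03,
        6.49792916e-05,  8.43674168e-05,  1.38633080e-03]), 'tau': array([ 1.40621345e-03, -6.26745486e+01,  4.93201276e-02, -3.92431748e+01,
        1.63523405e-02,  6.87904540e-03,  3.43595650e-05]), 'position': array([ 0.25174595, -0.57168773,  0.24161558]), 'ee_rot': array([ 9.78567062e-01,  2.05927388e-01, -1.63991653e-04, -6.24109766e-04]), 'ft_force': array([ 0.18227161, -0.18452035, -0.24282286]), 'torque': array([-0.01166399,  0.02804354,  0.02194072]), 'grasp_force': 0.0, 'grip_width': 1.0004866273921373}
366.34714463204534 [ 0.41295526 -0.01607841  1.19536928] [ 0.12180249  0.0084717  -0.9925182 ]
472.358639957264 [ 1.7685846  -0.18491193  1.35954872] [-0.689496    0.11045256 -0.71581806]
```

View pics/a.png

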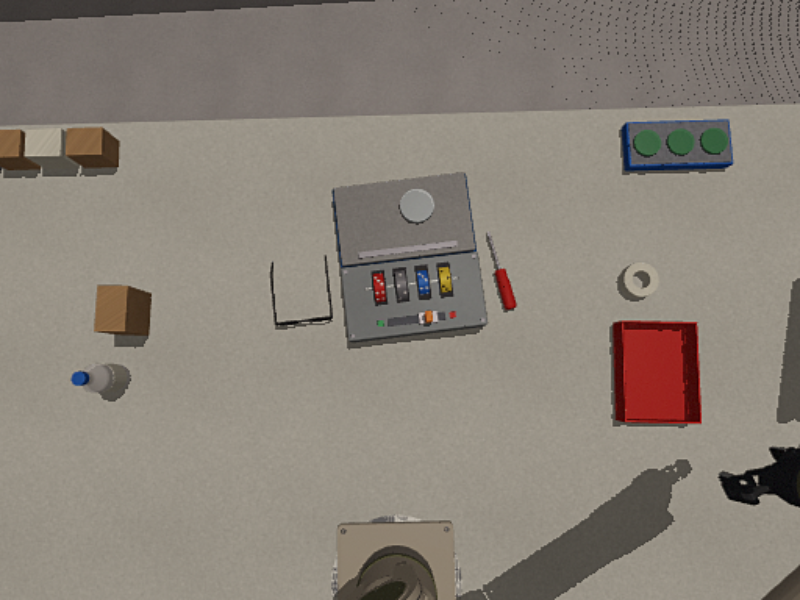

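View pics/b.png

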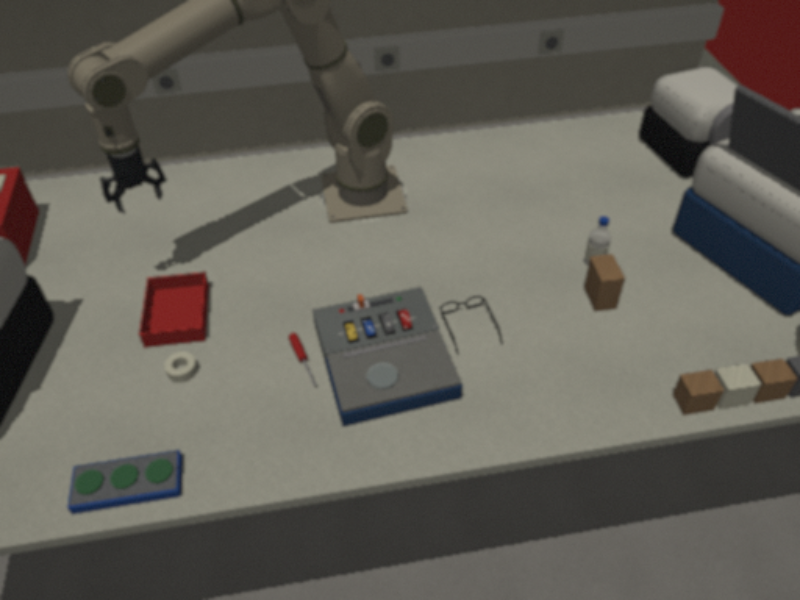

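Top view: case in the centre, wheels left to right red (380,288), grey (401,285), blue (423,282), yellow (445,280), orange bolt at (427,317); spectacles are to its left and the screwdriver to its right. In the scene view the wheels run yellow to red (350,331)–(405,320). Next I'll zoom in and measure the case pose.

Run:
```python
from h import *
a=dict(np.load("a.npz"));b=dict(np.load("b.npz"))
A=a["color"][165:215,215:315][...,::-1];B=b["color"][185:225,200:275][...,::-1]
A=cv2.resize(A,(800,400),interpolation=cv2.INTER_CUBIC);B=cv2.resize(B,(800,427),interpolation=cv2.INTER_CUBIC)
cv2.imwrite("pics/z.png",np.vstack([A[:, :],B])[:, :] if 0 else cv2.resize(np.vstack([A,B]),(580,600)))
for n,c in(("top",a),("scene",b)):
    P=cloud(c);hsv=cv2.cvtColor(c["color"],cv2.COLOR_RGB2HSV).astype(int);H,S,V=hsv[...,0],hsv[...,1],hsv[...,2]
    near=(abs(P[...,0]-.5)<.3)&(abs(P[...,1])<.2)&(c["range_z"]>0)
    deck=near&(abs(P[...,2]-.06)<.008)
    pts=P[deck&(S<60)];print(n,"deckz",np.median(pts[:,2]),deck.sum())
    if len(pts)>50:
        r=cv2.minAreaRect(pts[:,:2].astype(np.float32)*1000);print("rect mm",r,cv2.boxPoints(r))
    for k,m in dict(red=((H<4)|(H>174)),orange=(H>6)&(H<17),yellow=(H>20)&(H<32),blue=(H>100)&(H<120)).items():
        q=near&m&(S>130)&(P[...,2]>.058)
        nl,l,st,ce=cv2.connectedComponentsWithStats(q.astype(np.uint8))
        for i in range(1,nl):
            if st[i,4]>5:
                p=P[l==i];print(k,st[i],p.mean(0).round(4),p.max(0).round(4),p.min(0).round(4))
```

```text
top deckz 0.06156505765045245 7638
rect mm ((645.9412231445312, -41.21302795410156), (317.7994689941406, 279.57611083984375), 5.456954002380371) [[ 474.46808   82.83047]
 [ 501.05524 -195.47858]
 [ 817.41437 -165.25653]
 [ 790.8272   113.05252]]
red [239 175   8  19 102] [0.5786 0.0182 0.0765] [0.608  0.0286 0.0861] [0.5512 0.0074 0.0587]
red [288 199   4   5  14] [ 0.5224 -0.1254  0.0614] [ 0.5291 -0.1215  0.0638] [ 0.5164 -0.1308  0.0588]
orange [272 199   5   8  37] [ 0.5167 -0.0764  0.0919] [ 0.5293 -0.0704  0.0984] [ 0.5068 -0.0845  0.067 ]
yellow [280 171   9  16 102] [ 0.592  -0.1123  0.0712] [ 0.6173 -0.0999  0.08  ] [ 0.5695 -0.1243  0.0592]
blue [267 173   7   6  22] [ 0.6062 -0.0703  0.067 ] [ 0.6128 -0.059   0.0738] [ 0.5946 -0.078   0.059 ]
blue [267 176   8  12  62] [ 0.5826 -0.0682  0.0692] [ 0.6021 -0.0584  0.0771] [ 0.5673 -0.0807  0.0586]
scene deckz 0.06039421582205631 4337
rect mm ((648.298583984375, -41.31854248046875), (324.8309326171875, 280.74169921875), 4.864278793334961) [[ 474.56525   84.7746 ]
 [ 498.3709  -194.95596]
 [ 822.0319  -167.41168]
 [ 798.22626  112.31888]]
red [255 199   7   3  15] [0.581  0.0197 0.0804] [0.5888 0.0308 0.0854] [0.5693 0.0087 0.0719]
red [256 203   7   7  30] [0.6046 0.0198 0.0717] [0.614  0.0302 0.0814] [0.5859 0.0102 0.0596]
orange [229 189   3   7  14] [ 0.5275 -0.076   0.0882] [ 0.5331 -0.0724  0.0974] [ 0.5177 -0.0804  0.0762]
yellow [221 207   7  11  54] [ 0.6055 -0.1109  0.0692] [ 0.6267 -0.1009  0.0805] [ 0.5798 -0.1205  0.0582]
blue [233 205   5   3  10] [ 0.5903 -0.0666  0.0728] [ 0.5976 -0.061   0.0781] [ 0.5833 -0.0754  0.0686]
blue [234 210   5   5  13] [ 0.6124 -0.0689  0.0629] [ 0.6196 -0.0608  0.0699] [ 0.6036 -0.0751  0.0582]
```

View pics/z.png

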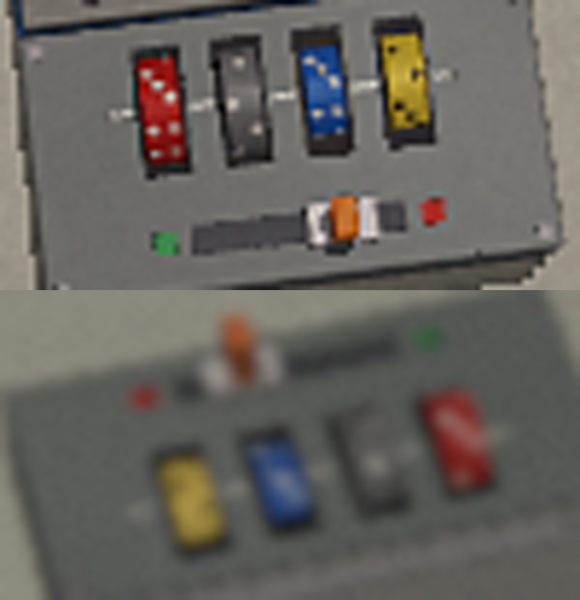

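Deck spans about (0.475..0.80), yaw ≈5.1°, so the case origin is ≈(0.587,-0.0466). In the crop, red shows a 3 far and a 4 near of its line (155,85)/(160,140), blue a 3 over a 4 or so. I'll unroll the rims to read the angles.

```bash
cat >> h.py <<'E'
yaw=np.deg2rad(5.15); O=np.array([.587,-.0466,0]); X=np.array([np.cos(yaw),np.sin(yaw),0]); Y=np.array([-X[1],X[0],0])
YW=dict(red=.066,grey=.022,blue=-.022,yellow=-.066)
def crown(c,y):
    Q=cloud(c)-O; x,yy,z=Q@X,Q@Y,Q[...,2]
    m=(abs(yy-y)<.009)&(abs(x)<.015)&(z>.064)&(z<.095)
    return np.median(z[m]-np.sqrt(.03**2-x[m]**2))+.03
def unroll(c,y,cr):   # rows: angle +75 (to case +x) .. -75 deg, 2 px/deg ; cols: +y left, 5 px/mm
    th=np.deg2rad(np.arange(75,-75,-.5))[:,None]; w=np.arange(.011,-.011,-.0002)[None]
    W=O+(.03*np.sin(th)+0*w)[...,None]*X+(y+w+0*th)[...,None]*Y+(cr-.03+.03*np.cos(th)+0*w)[...,None]*np.array([0,0,1.])
    p=W@c["R"].T+c["t"]; u=c["fx"]*p[...,0]/p[...,2]+c["cx"]; v=c["fy"]*p[...,1]/p[...,2]+c["cy"]
    im=cv2.remap(c["color"],u.astype(np.float32),v.astype(np.float32),cv2.INTER_CUBIC)
    im[150:152]=(0,255,0)
    for d in(-60,-30,30,60): im[150-2*d,:12]=(0,255,255)
    return im
E
python3 - <<'E'
from h import *
import workcell; print(workcell.tip_reach)
a=dict(np.load("a.npz"));b=dict(np.load("b.npz"))
rows=[]
for c in(a,b):
    cr={k:crown(c,y) for k,y in YW.items()};print({k:round(float(v),4) for k,v in cr.items()})
    rows.append(np.hstack([cv2.copyMakeBorder(unroll(c,y,cr[k]),0,0,0,20,0) for k,y in YW.items()]))
cv2.imwrite("pics/u.png",np.vstack(rows)[...,::-1])
E
```

```text
0.011
{'red': 0.0838, 'grey': 0.0826, 'blue': 0.0724, 'yellow': 0.0751}
{'red': 0.0816, 'grey': 0.0809, 'blue': 0.072, 'yellow': 0.0725}
```

View pics/u.png

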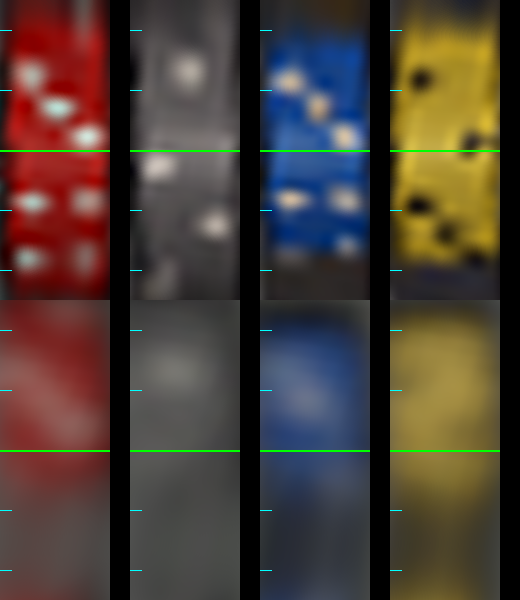

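Red reads 3 at +21° and 4 at −40°, so turn ≈141°, +99° to go. Blue likewise is ≈141°, so −81°. Yellow reads 2 at +20° and 3 at −41°, so ≈80° and +40° to go. Crowns are roughly 83, 72 and 74 mm.

```bash
cat >> h.py <<'E'
from scipy.spatial.transform import Rotation as Ro
def goto(cx,cy,z):
    o=get_obs(); R=Ro.from_quat(o["ee_rot"]); T=O+cx*X+cy*Y+np.array([0,0,z])
    d=R.inv().apply(T-o["position"])
    G=Ro.from_matrix(np.stack([X,-Y,[0,0,-1.]],1))
    print("delta",d.round(4),"turn",(R.inv()*G).as_rotvec().round(4))
def st():
    o=get_obs(); q=o["position"]-O; print("clk",round(o["clock"],2),"case",(q@X).round(4),(q@Y).round(4),q[2].round(4),"F",o["ft_force"].round(2),"grip",round(o["grip_width"],3))
E
python3 -c "
from h import *
goto(-.008,-.066,.14)"
```

```text
delta [ 0.4898 -0.2853  0.102 ] turn [-1.300e-03  3.000e-04  3.249e-01]
```

The manual's scale: shifts go in shares of 0.75 m and turns go in shares of pi rad. Converting my numbers, 0.49 m is 0.6533, 0.102 m is 0.136, 0.325 rad is 0.1035.

Emit:
move_arm(plan=[{"delta_pos": [0.3267, -0.1907, 0.04], "turn": [0, 0, 0.0509], "fingers": 1}, {"delta_pos": [0.3267, -0.1907, 0.04], "turn": [0, 0, 0.0509], "fingers": 1}, {"delta_pos": [0.3267, -0.1907, 0.04], "turn": [0, 0, 0.0509], "fingers": 1}, {"delta_pos": [0.3267, -0.1907, 0.04], "turn": [0, 0, 0.0509], "fingers": 1}, {"delta_pos": [0.3267, -0.1907, 0.04], "turn": [0, 0, 0.0509], "fingers": 1}, {"delta_pos": [0.6533, -0.38, 0.136], "turn": [-0.0003, 0, 0.1035], "fingers": 1}, {"delta_pos": [0.6533, -0.38, 0.136], "turn": [-0.0003, 0, 0.1035], "fingers": 1}, {"delta_pos": [0.6533, -0.38, 0.136], "turn": [-0.0003, 0, 0.1035], "fingers": 1}, {"delta_pos": [0.6533, -0.38, 0.136], "turn": [-0.0003, 0, 0.1035], "fingers": 1}, {"delta_pos": [0.6533, -0.38, 0.136], "turn": [-0.0003, 0, 0.1035], "fingers": 1}, {"delta_pos": [0.6533, -0.38, 0.136], "turn": [-0.0003, 0, 0.1035], "fingers": 1}, {"delta_pos": [0.6533, -0.38, 0.136], "turn": [-0.0003, 0, 0.1035], "fingers": 1}])

```text
clock: 1.6
position: [0.5851, -0.1143, 0.14]
ee_rot: [0.999, 0.045, -0.0, 0.001]
ft_force: [-0.9, -1.4, 0.0]
grip_width: 0.003
grasp_force: 0.0
```

```bash
python3 -c "
from h import *
import workcell;print(workcell.tip_reach)
st();goto(-.008,-.066,.1)"
```

```text
0.011
clk 1.6 case -0.008 -0.0673 0.14 F [-0.92 -1.43  0.01] grip 0.003
delta [-0.     -0.0013  0.04  ] turn [ 0.0013  0.0007 -0.0004]
```

In the tool's units: 0.056 m is 0.0747, 0.046 m is 0.0613.

Emit:
move_arm(plan=[{"delta_pos": [0, -0.0013, 0.04], "turn": [0, 0, 0], "fingers": 1}, {"delta_pos": [0, -0.0013, 0.0613], "turn": [0, 0, 0], "fingers": 1}, {"delta_pos": [0, -0.0013, 0.0667], "turn": [0, 0, 0], "fingers": 1}, {"delta_pos": [0, -0.0013, 0.0707], "turn": [0, 0, 0], "fingers": 1}, {"delta_pos": [0, -0.0013, 0.0733], "turn": [0, 0, 0], "fingers": 1}, {"delta_pos": [0, -0.0013, 0.0747], "turn": [0, 0, 0], "fingers": 1}, {"delta_pos": [0, -0.0013, 0.0747], "turn": [0, 0, 0], "fingers": 1}, {"delta_pos": [0, -0.0013, 0.0747], "turn": [0, 0, 0], "fingers": 1}])

```text
clock: 2.6
position: [0.5858, -0.1129, 0.0848]
ee_rot: [0.999, 0.045, 0.001, 0.001]
ft_force: [-0.4, -0.2, 3.9]
grip_width: -0.002
grasp_force: 1.6
```

```bash
python3 -c "
from h import *
st()"
```

```text
clk 2.6 case -0.0072 -0.0659 0.0848 F [-0.41 -0.21  3.91] grip -0.002
```

In the tool's units: 0.015 m is 0.02, 0.002 m is 0.0027.

Emit:
move_arm(plan=[{"delta_pos": [0, 0, 0.002], "turn": [0, 0, 0], "fingers": 1}, {"delta_pos": [0, 0, 0.0033], "turn": [0, 0, 0], "fingers": 1}, {"delta_pos": [0.0027, 0, 0.0033], "turn": [0, 0, 0], "fingers": 1}, {"delta_pos": [0.0067, 0, 0.0033], "turn": [0, 0, 0], "fingers": 1}, {"delta_pos": [0.0107, 0, 0.0033], "turn": [0, 0, 0], "fingers": 1}, {"delta_pos": [0.0147, 0, 0.0033], "turn": [0, 0, 0], "fingers": 1}, {"delta_pos": [0.0187, 0, 0.0033], "turn": [0, 0, 0], "fingers": 1}, {"delta_pos": [0.02, 0, 0.0033], "turn": [0, 0, 0], "fingers": 1}, {"delta_pos": [0.02, 0, 0.0033], "turn": [0, 0, 0], "fingers": 1}])

```text
clock: 3.72
position: [0.6004, -0.1115, 0.082]
ee_rot: [0.999, 0.045, 0.0, 0.001]
ft_force: [-1.4, -1.3, 6.1]
grip_width: 0.0
grasp_force: 3.0
```

```bash
python3 -c "
from h import *
st()"
```

```text
clk 3.73 case 0.0075 -0.0659 0.082 F [-1.36 -1.3   6.12] grip 0.0
```

In the tool's units: -0.04 m is -0.0533, -0.012 m is -0.016.

Emit:
move_arm(plan=[{"delta_pos": [0, 0, -0.0107], "turn": [0, 0, 0], "fingers": 1}, {"delta_pos": [-0.008, 0, -0.016], "turn": [0, 0, 0], "fingers": 1}, {"delta_pos": [-0.016, 0, -0.0107], "turn": [0, 0, 0], "fingers": 1}, {"delta_pos": [-0.016, 0, -0.0053], "turn": [0, 0, 0], "fingers": 1}, {"delta_pos": [-0.016, 0, -0.0013], "turn": [0, 0, 0], "fingers": 1}, {"delta_pos": [-0.016, 0, 0], "turn": [0, 0, 0], "fingers": 1}, {"delta_pos": [-0.0133, 0, 0], "turn": [0, 0, 0], "fingers": 1}, {"delta_pos": [-0.0107, 0, 0], "turn": [0, 0, 0], "fingers": 1}, {"delta_pos": [-0.008, 0, 0], "turn": [0, 0, 0], "fingers": 1}, {"delta_pos": [-0.008, 0, 0], "turn": [0, 0, 0], "fingers": 1}, {"delta_pos": [-0.008, 0, -0.0107], "turn": [0, 0, 0], "fingers": 1}, {"delta_pos": [-0.008, 0, -0.0533], "turn": [0, 0, 0], "fingers": 1}])

```text
clock: 5.22
position: [0.593, -0.1116, 0.1205]
ee_rot: [0.999, 0.045, -0.002, -0.0]
ft_force: [-0.4, -1.5, 0.4]
grip_width: -0.001
grasp_force: 0.0
```

```bash
python3 -c "
from h import *
st();goto(.008,-.022,.1)
"
```

```text
clk 5.22 case 0.0002 -0.0653 0.1205 F [-0.37 -1.46  0.38] grip -0.001
delta [ 0.0079 -0.0433  0.0205] turn [-0.0003  0.0038  0.0001]
```

In the tool's units: -0.044 m is -0.0587, 0.04 m is 0.0533.

Emit:
move_arm(plan=[{"delta_pos": [0.008, -0.0587, 0], "turn": [0, 0, 0], "fingers": 1}, {"delta_pos": [0.008, -0.0587, 0.0067], "turn": [0, 0, 0], "fingers": 1}, {"delta_pos": [0.008, -0.0587, 0.0333], "turn": [0, 0, 0], "fingers": 1}, {"delta_pos": [0.008, -0.0587, 0.044], "turn": [0, 0, 0], "fingers": 1}, {"delta_pos": [0.008, -0.0587, 0.048], "turn": [0, 0, 0], "fingers": 1}, {"delta_pos": [0.008, -0.0587, 0.0507], "turn": [0, 0, 0], "fingers": 1}, {"delta_pos": [0.008, -0.0587, 0.0533], "turn": [0, 0, 0], "fingers": 1}, {"delta_pos": [0.008, -0.0587, 0.0533], "turn": [0, 0, 0], "fingers": 1}, {"delta_pos": [0.008, -0.0587, 0.0533], "turn": [0, 0, 0], "fingers": 1}])

```text
clock: 6.35
position: [0.5967, -0.0679, 0.0822]
ee_rot: [0.999, 0.045, 0.0, 0.001]
ft_force: [-1.0, -2.5, 4.6]
grip_width: 0.0
grasp_force: 1.9
```

```bash
python3 -c "
from h import *
st()"
```

```text
clk 6.35 case 0.0077 -0.0221 0.0822 F [-1.   -2.46  4.59] grip 0.0
```

In the tool's units: -0.014 m is -0.0187, -0.008 m is -0.0107.

Emit:
move_arm(plan=[{"delta_pos": [0, 0, 0.0027], "turn": [0, 0, 0], "fingers": 1}, {"delta_pos": [-0.0027, 0, 0.0027], "turn": [0, 0, 0], "fingers": 1}, {"delta_pos": [-0.0067, 0, 0.0027], "turn": [0, 0, 0], "fingers": 1}, {"delta_pos": [-0.0107, 0, 0.0027], "turn": [0, 0, 0], "fingers": 1}, {"delta_pos": [-0.0147, 0, 0.0027], "turn": [0, 0, 0], "fingers": 1}, {"delta_pos": [-0.0187, 0, 0.0027], "turn": [0, 0, 0], "fingers": 1}, {"delta_pos": [-0.0187, 0, 0.0027], "turn": [0, 0, 0], "fingers": 1}, {"delta_pos": [-0.0187, 0, 0.0027], "turn": [0, 0, 0], "fingers": 1}, {"delta_pos": [-0.0187, 0, -0.0133], "turn": [0, 0, 0], "fingers": 1}, {"delta_pos": [-0.0093, 0, -0.0173], "turn": [0, 0, 0], "fingers": 1}, {"delta_pos": [0, 0, -0.0133], "turn": [0, 0, 0], "fingers": 1}, {"delta_pos": [0, 0, -0.004], "turn": [0, 0, 0], "fingers": 1}])

```text
clock: 7.85
position: [0.5969, -0.0672, 0.0842]
ee_rot: [0.999, 0.045, 0.0, 0.0]
ft_force: [0.4, -0.1, -0.9]
grip_width: 0.002
grasp_force: 0.0
```

In the tool's units: -0.014 m is -0.0187, -0.002 m is -0.0027.

Emit:
move_arm(plan=[{"delta_pos": [0, 0, 0.004], "turn": [0, 0, 0], "fingers": 1}, {"delta_pos": [0, 0, 0.0067], "turn": [0, 0, 0], "fingers": 1}, {"delta_pos": [0, 0, 0.0067], "turn": [0, 0, 0], "fingers": 1}, {"delta_pos": [-0.0027, 0, 0.0067], "turn": [0, 0, 0], "fingers": 1}, {"delta_pos": [-0.0067, 0, 0.0067], "turn": [0, 0, 0], "fingers": 1}, {"delta_pos": [-0.0107, 0, 0.0067], "turn": [0, 0, 0], "fingers": 1}, {"delta_pos": [-0.0147, 0, 0.0067], "turn": [0, 0, 0], "fingers": 1}, {"delta_pos": [-0.0187, 0, 0.0067], "turn": [0, 0, 0], "fingers": 1}, {"delta_pos": [-0.0187, 0, 0.0067], "turn": [0, 0, 0], "fingers": 1}, {"delta_pos": [-0.0187, 0, 0.0067], "turn": [0, 0, 0], "fingers": 1}])

```text
clock: 9.1
position: [0.5829, -0.0687, 0.0803]
ee_rot: [0.999, 0.045, 0.001, 0.001]
ft_force: [0.6, 1.0, 5.2]
grip_width: -0.004
grasp_force: 2.8
```

```bash
python3 -c "
from h import *
st()"
```

```text
clk 9.1 case -0.0061 -0.0217 0.0803 F [0.64 0.99 5.22] grip -0.004
```

In the tool's units: -0.015 m is -0.02, 0.001 m is 0.0013.

Emit:
move_arm(plan=[{"delta_pos": [0, 0, -0.016], "turn": [0, 0, 0], "fingers": 1}, {"delta_pos": [0.0093, 0, -0.02], "turn": [0, 0, 0], "fingers": 1}, {"delta_pos": [0.0187, 0, -0.0133], "turn": [0, 0, 0], "fingers": 1}, {"delta_pos": [0.0187, 0, -0.004], "turn": [0, 0, 0], "fingers": 1}, {"delta_pos": [0.0187, 0, 0], "turn": [0, 0, 0], "fingers": 1}, {"delta_pos": [0.0187, 0, 0], "turn": [0, 0, 0], "fingers": 1}, {"delta_pos": [0.0147, 0, 0], "turn": [0, 0, 0], "fingers": 1}, {"delta_pos": [0.0107, 0, 0], "turn": [0, 0, 0], "fingers": 1}, {"delta_pos": [0.0067, 0, 0], "turn": [0, 0, 0], "fingers": 1}, {"delta_pos": [0.0013, 0, 0], "turn": [0, 0, 0], "fingers": 1}, {"delta_pos": [0.0013, 0, 0], "turn": [0, 0, 0], "fingers": 1}, {"delta_pos": [0.0013, 0, 0], "turn": [0, 0, 0], "fingers": 1}])

```text
clock: 10.6
position: [0.5837, -0.0687, 0.0801]
ee_rot: [0.999, 0.045, 0.001, 0.001]
ft_force: [-0.3, 0.4, 6.2]
grip_width: 0.0
grasp_force: 3.0
```

In the tool's units: -0.088 m is -0.1173, -0.06 m is -0.08.

Emit:
move_arm(plan=[{"delta_pos": [0, 0, -0.0133], "turn": [0, 0, 0], "fingers": 1}, {"delta_pos": [0, 0, -0.08], "turn": [0, 0, 0], "fingers": 1}, {"delta_pos": [-0.004, -0.0587, -0.08], "turn": [0, 0, 0], "fingers": 1}, {"delta_pos": [-0.004, -0.1173, -0.08], "turn": [0, 0, 0], "fingers": 1}, {"delta_pos": [-0.004, -0.1173, -0.08], "turn": [0, 0, 0], "fingers": 1}])

```text
clock: 11.22
position: [0.5717, 0.0231, 0.14]
ee_rot: [0.999, 0.048, -0.0, -0.0]
ft_force: [-0.1, -1.3, -0.1]
grip_width: 0.003
grasp_force: 0.0
```

```bash
python3 -c "
from h import *
st();goto(-.008,.066,.095)"
```

```text
clk 11.22 case -0.009 0.0707 0.14 F [-0.15 -1.34 -0.13] grip 0.003
delta [0.001  0.0048 0.0449] turn [-0.0005  0.0002  0.006 ]
```

In the tool's units: 0.048 m is 0.064, 0.047 m is 0.0627.

Emit:
move_arm(plan=[{"delta_pos": [0, 0, 0.0133], "turn": [0, 0, 0], "fingers": 1}, {"delta_pos": [0, 0, 0.0453], "turn": [0, 0, 0], "fingers": 1}, {"delta_pos": [0, 0, 0.056], "turn": [0, 0, 0], "fingers": 1}, {"delta_pos": [0, 0, 0.06], "turn": [0, 0, 0], "fingers": 1}, {"delta_pos": [0, 0, 0.0627], "turn": [0, 0, 0], "fingers": 1}, {"delta_pos": [0, 0, 0.064], "turn": [0, 0, 0], "fingers": 1}, {"delta_pos": [0, 0, 0.064], "turn": [0, 0, 0], "fingers": 1}, {"delta_pos": [0, 0, 0.064], "turn": [0, 0, 0], "fingers": 1}])

```text
clock: 12.22
position: [0.5729, 0.0182, 0.0921]
ee_rot: [0.999, 0.045, 0.001, 0.001]
ft_force: [-0.3, -3.3, 3.0]
grip_width: -0.003
grasp_force: 2.1
```

```bash
python3 -c "
from h import *
st()"
```

```text
clk 12.22 case -0.0082 0.0658 0.0921 F [-0.27 -3.31  3.02] grip -0.003
```

In the tool's units: 0.016 m is 0.0213, 0.003 m is 0.004.

Emit:
move_arm(plan=[{"delta_pos": [0, 0, 0.0027], "turn": [0, 0, 0], "fingers": 1}, {"delta_pos": [0, 0, 0.004], "turn": [0, 0, 0], "fingers": 1}, {"delta_pos": [0.004, 0, 0.004], "turn": [0, 0, 0], "fingers": 1}, {"delta_pos": [0.008, 0, 0.004], "turn": [0, 0, 0], "fingers": 1}, {"delta_pos": [0.012, 0, 0.004], "turn": [0, 0, 0], "fingers": 1}, {"delta_pos": [0.016, 0, 0.004], "turn": [0, 0, 0], "fingers": 1}, {"delta_pos": [0.0213, 0, 0.004], "turn": [0, 0, 0], "fingers": 1}, {"delta_pos": [0.0213, 0, 0.004], "turn": [0, 0, 0], "fingers": 1}, {"delta_pos": [0.0213, 0, 0.004], "turn": [0, 0, 0], "fingers": 1}])

```text
clock: 13.35
position: [0.5894, 0.0198, 0.0894]
ee_rot: [0.999, 0.045, 0.001, 0.001]
ft_force: [0.5, -3.2, 6.8]
grip_width: -0.001
grasp_force: 3.4
```

```bash
python3 -c "
from h import *
st()"
```

```text
clk 13.35 case 0.0084 0.0659 0.0894 F [ 0.46 -3.22  6.79] grip -0.001
```

In the tool's units: -0.016 m is -0.0213, -0.015 m is -0.02.

Emit:
move_arm(plan=[{"delta_pos": [0, 0, -0.016], "turn": [0, 0, 0], "fingers": 1}, {"delta_pos": [-0.0107, 0, -0.02], "turn": [0, 0, 0], "fingers": 1}, {"delta_pos": [-0.0213, 0, -0.0133], "turn": [0, 0, 0], "fingers": 1}, {"delta_pos": [-0.0213, 0, -0.004], "turn": [0, 0, 0], "fingers": 1}, {"delta_pos": [-0.0213, 0, 0], "turn": [0, 0, 0], "fingers": 1}, {"delta_pos": [-0.0213, 0, 0], "turn": [0, 0, 0], "fingers": 1}, {"delta_pos": [-0.016, 0, 0], "turn": [0, 0, 0], "fingers": 1}, {"delta_pos": [-0.0107, 0, 0], "turn": [0, 0, 0], "fingers": 1}, {"delta_pos": [-0.0053, 0, 0], "turn": [0, 0, 0], "fingers": 1}, {"delta_pos": [0, 0, 0], "turn": [0, 0, 0], "fingers": 1}, {"delta_pos": [0, 0, 0], "turn": [0, 0, 0], "fingers": 1}, {"delta_pos": [0, 0, 0], "turn": [0, 0, 0], "fingers": 1}])

```text
clock: 14.85
position: [0.5894, 0.0204, 0.0891]
ee_rot: [0.999, 0.045, 0.001, 0.0]
ft_force: [-0.3, -0.3, 6.0]
grip_width: -0.004
grasp_force: 3.5
```

In the tool's units: -0.016 m is -0.0213, -0.004 m is -0.0053.

Emit:
move_arm(plan=[{"delta_pos": [0, 0, -0.016], "turn": [0, 0, 0], "fingers": 1}, {"delta_pos": [-0.0107, 0, -0.02], "turn": [0, 0, 0], "fingers": 1}, {"delta_pos": [-0.0213, 0, -0.0133], "turn": [0, 0, 0], "fingers": 1}, {"delta_pos": [-0.0213, 0, -0.004], "turn": [0, 0, 0], "fingers": 1}, {"delta_pos": [-0.0213, 0, 0], "turn": [0, 0, 0], "fingers": 1}, {"delta_pos": [-0.0213, 0, 0], "turn": [0, 0, 0], "fingers": 1}, {"delta_pos": [-0.016, 0, 0], "turn": [0, 0, 0], "fingers": 1}, {"delta_pos": [-0.0107, 0, 0], "turn": [0, 0, 0], "fingers": 1}, {"delta_pos": [-0.0053, 0, 0], "turn": [0, 0, 0], "fingers": 1}, {"delta_pos": [0, 0, 0], "turn": [0, 0, 0], "fingers": 1}, {"delta_pos": [0, 0, 0], "turn": [0, 0, 0], "fingers": 1}, {"delta_pos": [0, 0, 0], "turn": [0, 0, 0], "fingers": 1}])

```text
clock: 16.35
position: [0.5893, 0.0201, 0.0891]
ee_rot: [0.999, 0.045, 0.001, 0.001]
ft_force: [0.1, 0.1, 7.0]
grip_width: -0.002
grasp_force: 3.5
```

```bash
python3 -c "
from h import *
st()"
```

```text
clk 16.35 case 0.0083 0.0662 0.0891 F [0.1  0.1  6.98] grip -0.002
```

In the tool's units: 0.35 m is 0.4667, -0.15 m is -0.2.

Emit:
move_arm(plan=[{"delta_pos": [0, 0, -0.08], "turn": [0, 0, 0], "fingers": 1}, {"delta_pos": [0, 0, -0.1333], "turn": [0, 0, 0], "fingers": 1}, {"delta_pos": [-0.2, 0.4667, -0.1333], "turn": [0, 0, 0], "fingers": 1}, {"delta_pos": [-0.2, 0.4667, -0.1333], "turn": [0, 0, 0], "fingers": 1}, {"delta_pos": [-0.2, 0.4667, -0.1333], "turn": [0, 0, 0], "fingers": 1}, {"delta_pos": [-0.2, 0.4667, -0.1333], "turn": [0, 0, 0], "fingers": 1}, {"delta_pos": [-0.2, 0.4667, -0.1333], "turn": [0, 0, 0], "fingers": 1}, {"delta_pos": [-0.2, 0.4667, -0.1333], "turn": [0, 0, 0], "fingers": 1}, {"delta_pos": [-0.2, 0.4667, -0.1333], "turn": [0, 0, 0], "fingers": 1}, {"delta_pos": [-0.2, 0.4667, -0.1333], "turn": [0, 0, 0], "fingers": 1}])

```text
clock: 17.6
position: [0.4704, -0.3418, 0.1883]
ee_rot: [0.999, 0.044, -0.0, 0.0]
ft_force: [-0.1, 0.2, 0.3]
grip_width: 0.0
grasp_force: 0.0
```

```bash
cat > look.py <<'E'
from h import *
import sys
st()
a=camera("top")
CR=dict(red=.0830,grey=.082,blue=.0725,yellow=.0747)
u=np.hstack([cv2.copyMakeBorder(unroll(a,y,CR[k]),0,0,0,20,0) for k,y in YW.items()])
A=cv2.resize(a["color"][165:215,215:315],(520,260),interpolation=cv2.INTER_CUBIC)
cv2.imwrite(sys.argv[1],np.vstack([u,A])[...,::-1])
E
python3 look.py pics/l1.png
```

```text
clk 17.6 case -0.1426 -0.2835 0.1883 F [-0.07  0.21  0.32] grip 0.0
```

View pics/l1.png

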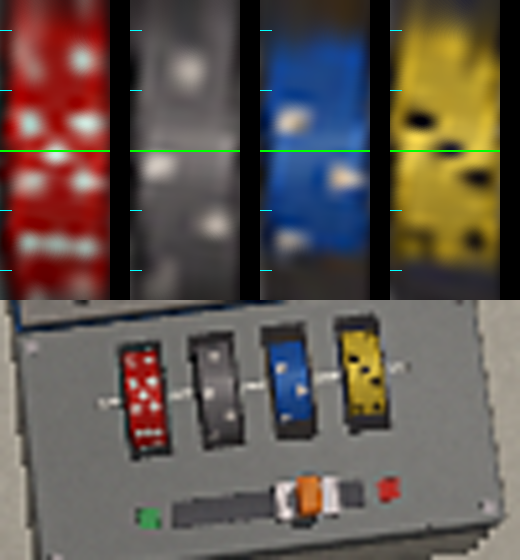

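Squarely on top within about 1–2° (green line at y=151): red 5 (mid 151), blue 2 (149), yellow 3 (149), and grey is unchanged. I'll check the index line against my x=0 and locate the bolt.

Run:
```python
from h import *
a=camera("top");P=cloud(a)-O;x,y,z=P@X,P@Y,P[...,2]
g=a["color"].min(2).astype(int);s=a["color"].max(2).astype(int)
m=(abs(x)<.012)&(abs(z-.06)<.008)&(((abs(abs(y)-.085)<.007))|(abs(abs(y)-.044)<.006)|(abs(y)<.006))
w=np.clip(g-140,0,None)*m;print("index x",(w*x).sum()/w.sum(),(w>0).sum())
h=cv2.cvtColor(a["color"],cv2.COLOR_RGB2HSV).astype(int)
t=(h[...,0]>6)&(h[...,0]<17)&(h[...,1]>130)&(abs(x+.072)<.03)&(abs(y)<.1)&(z>.088)
print("tab",x[t].mean(),y[t].mean(),y[t].min(),y[t].max(),t.sum())
goto(-.072,-.06,.14)
```

```text
index x 0.001009480322749536 21
tab -0.07206523127524034 -0.023267876527031238 -0.02982115375296532 -0.016839605212740114 32
delta [ 0.07   -0.2219  0.0487] turn [ 0.0002 -0.0002  0.0022]
```

In the tool's units: -0.222 m is -0.296, 0.07 m is 0.0933.

Emit:
move_arm(plan=[{"delta_pos": [0.0933, -0.296, 0], "turn": [0, 0, 0], "fingers": 1}, {"delta_pos": [0.0933, -0.296, 0], "turn": [0, 0, 0], "fingers": 1}, {"delta_pos": [0.0933, -0.296, 0], "turn": [0, 0, 0], "fingers": 1}, {"delta_pos": [0.0933, -0.296, 0], "turn": [0, 0, 0], "fingers": 1}, {"delta_pos": [0.0933, -0.296, 0.0667], "turn": [0, 0, 0], "fingers": 1}, {"delta_pos": [0.0933, -0.296, 0.1067], "turn": [0, 0, 0], "fingers": 1}, {"delta_pos": [0.0933, -0.296, 0.136], "turn": [0, 0, 0], "fingers": 1}, {"delta_pos": [0.0933, -0.296, 0.136], "turn": [0, 0, 0], "fingers": 1}, {"delta_pos": [0.0933, -0.296, 0.136], "turn": [0, 0, 0], "fingers": 1}])

```text
clock: 18.82
position: [0.521, -0.1138, 0.0879]
ee_rot: [0.999, 0.046, 0.001, 0.001]
ft_force: [0.3, -0.2, 0.1]
grip_width: -0.002
grasp_force: 0.0
```

```bash
python3 -c "
from h import *
st()"
```

```text
clk 18.82 case -0.0717 -0.061 0.0879 F [ 0.31 -0.24  0.11] grip -0.002
```

In the tool's units: -0.054 m is -0.072, -0.049 m is -0.0653.

Emit:
move_arm(plan=[{"delta_pos": [0, -0.0107, 0], "turn": [0, 0, 0], "fingers": 1}, {"delta_pos": [0, -0.0187, 0], "turn": [0, 0, 0], "fingers": 1}, {"delta_pos": [0, -0.0253, 0], "turn": [0, 0, 0], "fingers": 1}, {"delta_pos": [0, -0.032, 0], "turn": [0, 0, 0], "fingers": 1}, {"delta_pos": [0, -0.0387, 0], "turn": [0, 0, 0], "fingers": 1}, {"delta_pos": [0, -0.0453, 0], "turn": [0, 0, 0], "fingers": 1}, {"delta_pos": [0, -0.052, 0], "turn": [0, 0, 0], "fingers": 1}, {"delta_pos": [0, -0.0587, 0], "turn": [0, 0, 0], "fingers": 1}, {"delta_pos": [0, -0.0653, 0], "turn": [0, 0, 0], "fingers": 1}, {"delta_pos": [0, -0.072, 0], "turn": [0, 0, 0], "fingers": 1}, {"delta_pos": [0, -0.072, 0], "turn": [0, 0, 0], "fingers": 1}])

```text
clock: 20.2
position: [0.5152, -0.0599, 0.0866]
ee_rot: [0.999, 0.045, -0.0, 0.0]
ft_force: [0.6, -0.6, 0.7]
grip_width: 0.003
grasp_force: 0.0
```

Run:
```python
from h import *
st()
for n in("top","scene"):
    a=camera(n);P=cloud(a)-O;x,y,z=P@X,P@Y,P[...,2]
    h=cv2.cvtColor(a["color"],cv2.COLOR_RGB2HSV).astype(int)
    t=(h[...,0]>6)&(h[...,0]<17)&(h[...,1]>130)&(abs(x+.072)<.03)&(abs(y)<.1)&(z>.075)
    print(n,t.sum(),y[t].mean() if t.any() else None)
```

```text
clk 20.2 case -0.0727 -0.0068 0.0866 F [ 0.6  -0.58  0.71] grip 0.003
top 0 None
scene 17 0.01354158422149085
```

Emit:
move_arm(plan=[{"delta_pos": [0, -0.004, 0], "turn": [0, 0, 0], "fingers": 1}, {"delta_pos": [0, -0.008, 0], "turn": [0, 0, 0], "fingers": 1}, {"delta_pos": [0, -0.0107, 0], "turn": [0, 0, 0], "fingers": 1}, {"delta_pos": [0, -0.0133, 0], "turn": [0, 0, 0], "fingers": 1}, {"delta_pos": [0, -0.0133, 0], "turn": [0, 0, 0], "fingers": 1}])

```text
clock: 20.92
position: [0.5143, -0.0519, 0.0865]
ee_rot: [0.999, 0.044, -0.0, 0.001]
ft_force: [-0.6, -6.9, -2.5]
grip_width: -0.0
grasp_force: 3.3
```

```bash
python3 -c "
from h import *
st()"
```

```text
clk 20.93 case -0.0729 0.0012 0.0865 F [-0.59 -6.87 -2.5 ] grip -0.0
```

In the tool's units: -0.003 m is -0.004, -0.002 m is -0.0027.

Emit:
move_arm(plan=[{"delta_pos": [0, -0.0027, 0], "turn": [0, 0, 0], "fingers": 1}, {"delta_pos": [0, -0.004, 0], "turn": [0, 0, 0], "fingers": 1}, {"delta_pos": [0, -0.004, 0], "turn": [0, 0, 0], "fingers": 1}])

```text
clock: 21.3
position: [0.5142, -0.0515, 0.0866]
ee_rot: [0.999, 0.043, -0.0, 0.002]
ft_force: [0.0, -14.8, -4.4]
grip_width: -0.002
grasp_force: 7.6
```

In the tool's units: 0.28 m is 0.3733, -0.1 m is -0.1333.

Emit:
move_arm(plan=[{"delta_pos": [0, 0.02, 0], "turn": [0, 0, 0], "fingers": 1}, {"delta_pos": [0, 0.0267, -0.0267], "turn": [0, 0, 0], "fingers": 1}, {"delta_pos": [0, 0.0267, -0.1067], "turn": [0, 0, 0], "fingers": 1}, {"delta_pos": [-0.1067, 0.3733, -0.1333], "turn": [0, 0, 0], "fingers": 1}, {"delta_pos": [-0.1067, 0.3733, -0.1333], "turn": [0, 0, 0], "fingers": 1}, {"delta_pos": [-0.1067, 0.3733, -0.1333], "turn": [0, 0, 0], "fingers": 1}, {"delta_pos": [-0.1067, 0.3733, -0.1333], "turn": [0, 0, 0], "fingers": 1}, {"delta_pos": [-0.1067, 0.3733, -0.1333], "turn": [0, 0, 0], "fingers": 1}, {"delta_pos": [-0.1067, 0.3733, -0.1333], "turn": [0, 0, 0], "fingers": 1}, {"delta_pos": [-0.1067, 0.3733, -0.1333], "turn": [0, 0, 0], "fingers": 1}])

```text
clock: 22.55
position: [0.4605, -0.3323, 0.187]
ee_rot: [0.999, 0.046, 0.0, 0.0]
ft_force: [-0.4, 0.1, -0.0]
grip_width: 0.004
grasp_force: 0.0
```

```bash
python3 look.py pics/l2.png
python3 - <<'E'
from h import *
a=camera("top");P=cloud(a)-O;x,y,z=P@X,P@Y,P[...,2]
h=cv2.cvtColor(a["color"],cv2.COLOR_RGB2HSV).astype(int)
t=(h[...,0]>6)&(h[...,0]<17)&(h[...,1]>130)&(abs(x+.072)<.03)&(abs(y)<.1)&(z>.088)
print("tab",y[t].mean())
E
```

```text
clk 22.55 case -0.1516 -0.2732 0.187 F [-0.4   0.1  -0.05] grip 0.004
tab 0.02131148676026216
```

View pics/l2.png

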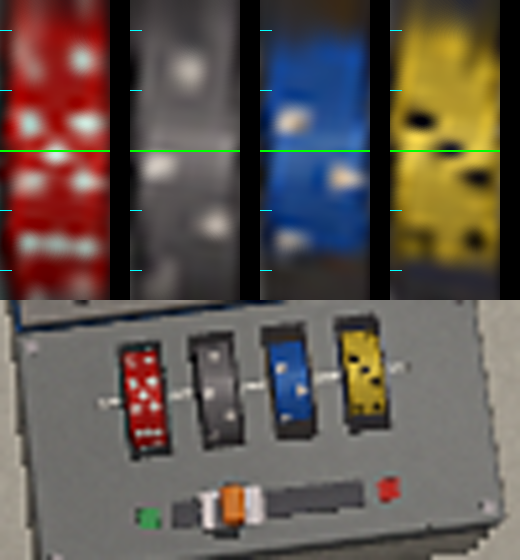

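The bolt tab moved from y=−23.3 to +21.3 mm, about 44.6 mm, and sits against its stop near the green mark (233,505). The code still stands 5/2/3 on the line at y≈150.

```bash
python3 -c "
from workcell import hand_in
print(hand_in())"
```

```text
the job is handed in; nothing more can be done
None
```

The job is handed in: the last camera look showed red on 5, blue on 2, yellow on 3, grey unchanged, and the bolt about 44.6 of 45 mm open with the arm clear. I did not re-measure the loose objects, and the hand-in returned no verdict.

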